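# Find the lens barrel that nests in the storage pot

### The job

Three spare microscope lens barrels stand on the clean-room bench beside an open aluminium storage pot. Find the barrel that nests in the pot, judging by size or trying them in turn: it goes right down to the pot's floor with only a little play, whereas one is too wide to go down and one is so narrow that it would rattle about. Leave it standing fully home in the pot, lowered in gently and not dropped, with the other two barrels standing upright on the bench clear of the pot and its base plate.

Things in the scene. Friction and masses are not known exactly. Their poses are not given: they have to be found in the camera images.
- barrel_narrow_mid (a point): Centre (half-way up, on the axis) of a plain black lens barrel, a solid upright cylinder 38 mm in diameter and 85 mm tall, flat glass top, two thin bright rings low on its side; about 0.18 kg, loose, stands upright on the table at the start. z is its axis, up; its yaw does not matter.
- barrel_middle_mid (a point): Centre (half-way up, on the axis) of a plain black lens barrel, a solid upright cylinder 52 mm in diameter and 85 mm tall, flat glass top, two thin bright rings low on its side; about 0.3 kg, loose, stands upright on the table at the start. z is its axis, up; its yaw does not matter.
- barrel_wide_mid (a point): Centre (half-way up, on the axis) of a plain black lens barrel, a solid upright cylinder 66 mm in diameter and 85 mm tall, flat glass top, two thin bright rings low on its side; about 0.42 kg, loose, stands upright on the table at the start. z is its axis, up; its yaw does not matter.
- pot_floor (a point): Centre of the inner floor of the storage pot, 10 mm above the table. The pot is a round open-topped aluminium cup fixed to the bench on a dark square base plate (110 x 110 mm, 6 mm thick). Its well is 60 mm wide at the floor and for 16 mm above it, then flares to 74 mm at the rim, which lies 28 mm above the floor (38 mm above the table); outside it is 68 mm wide low down and 82 mm at the rim. z is up, along the well's axis.

How it is judged:
At the end, for the whole second after the job is handed in: 52 mm barrel in the pot: centre under 48.5 mm above its floor (42.5 when home), within 12 mm of the axis, within 10 degrees of upright. Other two on the table: within 10 degrees of upright, centre below 60 mm high, over 70 mm sideways from the pot axis. All at rest (z of barrel_middle_mid in the frame of pot_floor below 0.0485 m and horizontal distance between barrel_middle_mid and pot_floor below 0.012 m and angle between each of barrel_middle_mid, barrel_narrow_mid, barrel_wide_mid's own z axis and vertical below 0.17 rad and height (world z) of each of barrel_narrow_mid, barrel_wide_mid below 0.06 m and horizontal distance between each of barrel_narrow_mid, barrel_wide_mid and pot_floor above 0.07 m and linear speed of each of barrel_narrow, barrel_middle, barrel_wide below 0.02 m/s); the robot touches nothing.
It fails at once if a barrel is dropped into the pot (falls at over 0.7 m/s with its foot less than 40 mm above the pot's floor) ((horizontal distance between barrel_narrow_mid and pot_floor below 0.03 m and z of barrel_narrow_mid in the frame of pot_floor below 0.0825 m and linear speed of barrel_narrow above 0.7 m/s) or (horizontal distance between barrel_middle_mid and pot_floor below 0.03 m and z of barrel_middle_mid in the frame of pot_floor below 0.0825 m and linear speed of barrel_middle above 0.7 m/s) or (horizontal distance between barrel_wide_mid and pot_floor below 0.03 m and z of barrel_wide_mid in the frame of pot_floor below 0.0825 m and linear speed of barrel_wide above 0.7 m/s)).
It also fails if it takes over 64 s, if anything falls off the work surface, if the arm or the gripper's body presses on something with over 40 N, if the wrist force passes 120 N, or if a joint passes its speed limit or range.

### The arm

A 6-joint arm with a two-finger parallel gripper is mounted at the origin on the work surface. World frame = base frame: x ahead of the robot, y to its left, z up, the work surface at z = 0. Lengths are in m, angles in rad, forces in N, time in s.
With the tool pointing down it reaches from about 0.275 to 1 m from the base axis. Payload 8.4 kg.
Tool frame: the origin (TCP) lies at the very end of the fingers, on their centre line; the grasp point (between the pads) lies 19 mm behind it; z points along the fingers, y is the direction in which the jaws open and shut (so a half turn about z gives the same grasp; the last joint's range is limited). The gripper opens to 85 mm and grips with 20 to 120 N. Pads are 22 mm wide; open, the fingers measure 114 mm over their backs; the gripper's body (76 mm by 85 mm) begins 54 mm behind the grasp point. The pads swing forward as they close: fully open they stand 13 mm farther back than shut.
Start: joints at [1.269, 0.353, 1.633, -0, 1.155, -0.002], TCP at [0.185, 0.597, 0.231] pointing down, gripper open.
Joint ranges: [-2.63, 2.63], [-0.92, 2.1], [0.06, 2.66], [-1.3, 4.44], [0, 2.69], [-3.02, 3.02]. Speed limits (rad/s): [2.22, 2.22, 2.79, 3.14, 3.14, 3.14].

### API

Orientations are given as a rotation vector (axis times angle).
In Python, from cell import sense, cams, workorder gives the robot as it stands. The module is installed in compiled form; this text tells all that it offers.
- The arm moves only by the tool send_rows, never from a script. Its arguments are lists of equal length, an entry for each row: "xyz": the shift along the tool's x, y, z in cm, a list of three; "twist": the turn, a rotation vector about the tool's x, y, z in rad, a list of three; "fingers": the finger opening in cm, from 0 to 8.54. In form: {"xyz": [[dx, dy, dz], ...], "twist": [[wx, wy, wz], ...], "fingers": [fingers, ...]}. A call has 1 to 12 rows; each row shifts and turns the pose as measured when the row begins, along the tool's axes as they then stand; what a row does not reach is not made up. A row lasts 1/10 s, in which the tool goes at most 50 mm and 8.59 degrees, less where a joint would pass 70% of its speed; a pose out of reach is approached as far as the arm can. A call is refused whole if a number of a shift passes 5 or a number of a turn 0.15, either way. A call with a gripper value outside its range is refused whole. The fingers move at their own pace and stop on an object; the grip force is fixed at half the most. Time passes only in rows, so rows that do not move let the fingers close. It gives the time, the measured TCP pose, the force and the opening at its end, in the units of the state.
- sense(): the state, without advancing time (a new reading comes with each control period).
- cams.capture(name): name is "scene" or "side" or "wrist"; returns a dict with "pixels" (384x512x3 uint8, red, green, blue), "vfov" (degrees; the focal length in pixels is half the picture's height over the tangent of half this angle, whatever the lens; pixels are square), "cx", "cy" (the principal point, pixels), "extrinsics" (4x4, takes a point from camera to world coordinates); the wrist camera has in their place "hand_eye" (4x4, takes a point from camera to tool coordinates, whose origin is the TCP and whose axes are the flange's). Camera axes: x right, y up, looking along -z (the intrinsics and any distortion apply to the point x, -y, -z); pixel columns grow to the right and rows downward; lengths in m; the calibration is good to about 2 mm. A picture is of the moment at which its call begins: read the wrist's pose just before it. There is no depth.
- workorder.hand_in(): hands the job in, once; it reports no verdict.
The state is a dict: "t": time; "qpos": joint angles; "joint_velocities": joint speeds; "joint_efforts": joint torques, N m; "eef_pos": TCP position; "eef_rot": TCP orientation; "contact_force": force on the tool from outside, world axes, zero at the start; "ft_torque": the same for the moment, N m; "opening": finger opening in m.
Only numpy, scipy, OpenCV 4.12 (cv2) and the standard library are available. Lean on these libraries where they do the work, as an engineer would, in place of code of your own. Each camera call takes 0.05 s, during which the arm holds its last target.

## Working session

There is one attempt and no reset: what is moved stays moved. The work goes in short steps, Python scripts to look and compute and a tool call to move; the robot and the scene stay as the last step left them, time stands still between calls to the robot, and variables do not carry over. Pictures are saved under pics/ and viewed, and the job is handed in when it is done.

Besides the shell and the picture viewer there is one more tool, called as name(argument=value, ...) on one line, values as JSON. send_rows: Moves the arm, as the interface text tells. Its arguments: {"type":"object","properties":{"xyz":{"type":"array","items":{"type":"array","items":{"type":"number"}}},"twist":{"type":"array","items":{"type":"array","items":{"type":"number"}}},"fingers":{"type":"array","items":{"type":"number"}}},"required":["xyz","twist","fingers"]}

```bash
mkdir -p pics; python3 - <<'E'
from cell import sense,cams
import cv2,numpy as np,pickle
s=sense();print({k:np.round(v,3) for k,v in s.items()})
d={}
for n in("scene","side","wrist"):
    c=cams.capture(n);d[n]=c
    cv2.imwrite(f"pics/{n}0.png",c["pixels"][:,:,::-1])
    print(n,[(k,np.round(v,4).tolist()) for k,v in c.items() if k!="pixels"])
pickle.dump((s,d),open("d0.pkl","wb"))
a=[cv2.imread(f"pics/{n}0.png") for n in("scene","side","wrist")]
E
```

```text
{'t': np.float64(0.0), 'qpos': array([ 1.269,  0.354,  1.634,  0.   ,  1.155, -0.002]), 'joint_velocities': array([ 0.002,  0.   , -0.002, -0.001, -0.   , -0.001]), 'joint_efforts': array([-2.0000e-03, -6.0524e+01, -3.4207e+01, -0.0000e+00,  9.0000e-03,
        0.0000e+00]), 'eef_pos': array([0.184, 0.597, 0.231]), 'eef_rot': array([-4.690e-01, -3.106e+00,  2.000e-03]), 'contact_force': array([-0.04 ,  0.801,  0.497]), 'ft_torque': array([ 0.022, -0.054,  0.041]), 'opening': np.float64(0.085)}
scene [('vfov', 55.6091), ('cx', 257.3637), ('cy', 188.4935), ('extrinsics', [[-0.6091, -0.5301, 0.5899, 1.0482], [0.793, -0.4163, 0.4448, 0.3948], [0.0098, 0.7387, 0.6739, 0.6591], [0.0, 0.0, 0.0, 1.0]])]
side [('vfov', 50.042), ('cx', 251.3801), ('cy', 187.6302), ('extrinsics', [[0.9879, 0.0934, -0.124, 0.3787], [-0.155, 0.6382, -0.7541, -0.7404], [0.0087, 0.7642, 0.6449, 0.6942], [0.0, 0.0, 0.0, 1.0]])]
wrist [('vfov', 67.253), ('cx', 262.2437), ('cy', 188.3751), ('hand_eye', [[0.001, 0.9479, 0.3184, 0.0817], [1.0, -0.0011, -0.0001, 0.0004], [0.0003, 0.3184, -0.9479, -0.1426], [0.0, 0.0, 0.0, 1.0]])]
```

View pics/scene0.png

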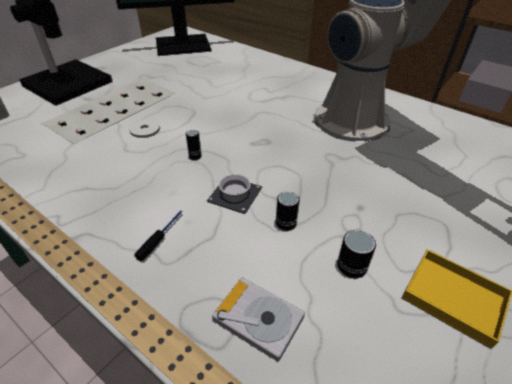

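View pics/side0.png

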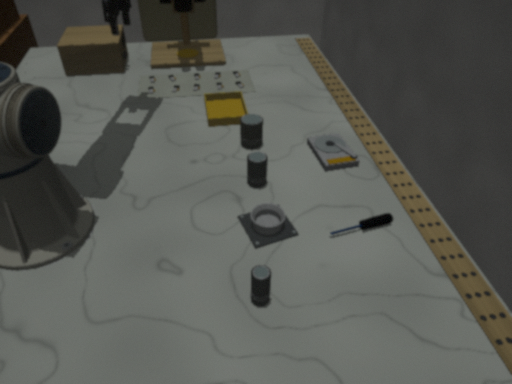

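View pics/wrist0.png

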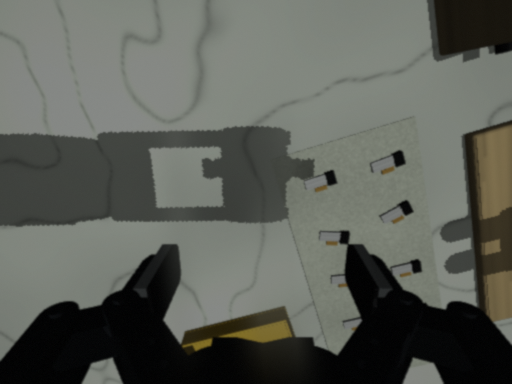

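The scene view shows the narrow barrel at about (193,145), the pot at (235,188), the middle barrel at (287,210) and the wide one at (356,253). The side view agrees: (261,285), (268,220), (257,170), (251,131). Next I'll zoom in to measure.

```bash
python3 - <<'E'
import pickle,cv2,numpy as np
s,d=pickle.load(open("d0.pkl","rb"))
a=d["scene"]["pixels"][120:285,175:390,::-1];cv2.imwrite("pics/z1.png",cv2.resize(a,None,fx=3.5,fy=3.5,interpolation=cv2.INTER_CUBIC))
a=d["side"]["pixels"][105:315,225:315,::-1];cv2.imwrite("pics/z2.png",cv2.resize(a,None,fx=2.8,fy=2.8,interpolation=cv2.INTER_CUBIC))
E
```

```text
(no output)
```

View pics/z1.png

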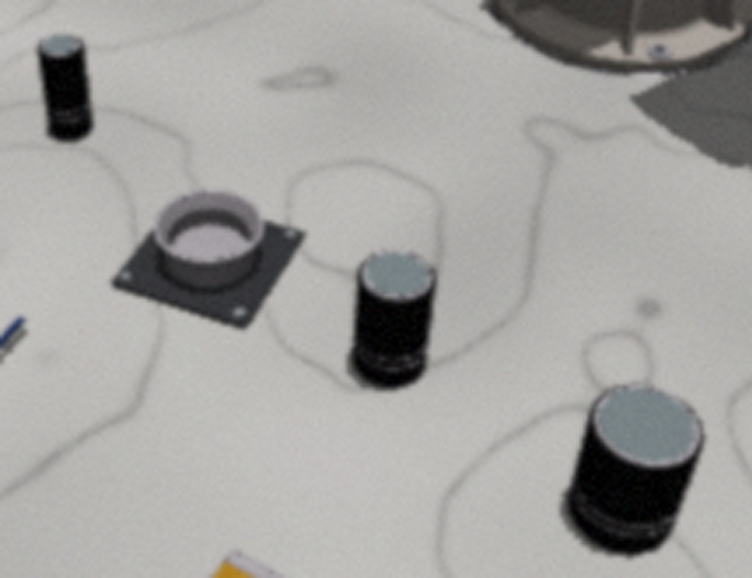

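View pics/z2.png

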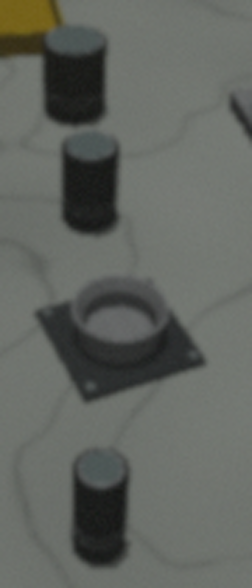

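The zooms put the barrel tops at (64,46), (397,276) and (645,426), with the rim at (210,228), in z1. In z2 they are at (101,469), (91,147) and (75,41), with the rim at (121,308). Now I'll cast rays through these.

```bash
cat > h.py <<'E'
import numpy as np
def K(c): return 192/np.tan(np.radians(c["vfov"])/2)
def ray(c,u,v,T=None):
    T=c["extrinsics"] if T is None else T; f=K(c)
    d=T[:3,:3]@np.array([(u-c["cx"])/f,-(v-c["cy"])/f,-1]); return T[:3,3],d/np.linalg.norm(d)
def plane(c,u,v,z,T=None):
    o,d=ray(c,u,v,T); return o+d*(z-o[2])/d[2]
def tri(r):
    A=sum(np.eye(3)-np.outer(d,d) for o,d in r);b=sum((np.eye(3)-np.outer(d,d))@o for o,d in r)
    return np.linalg.solve(A,b)
E
python3 - <<'E'
from h import *;import pickle
s,d=pickle.load(open("d0.pkl","rb"))
f=lambda p:(p[0]/3.5+175,p[1]/3.5+120)
g=lambda p:(p[0]/2.8+225,p[1]/2.8+105)
for n,a,b,z in [("nar",(64,46),(101,469),.085),("mid",(397,276),(91,147),.085),("wid",(645,426),(75,41),.085),("pot",(210,228),(121,308),.038)]:
    u,v=f(a),g(b)
    print(n,plane(d["scene"],*u,z).round(4),plane(d["side"],*v,z).round(4),tri([ray(d["scene"],*u),ray(d["side"],*v)]).round(4))
# base plate corners at z=.006
for p in [(115,283),(244,325),(304,234)]: print(plane(d["scene"],*f(p),.006).round(4))
# widths of tops
for a,b in[((40,46),(88,46)),((358,276),(436,276)),((590,420),(702,432))]:
    print(np.linalg.norm(plane(d["scene"],*f(a),.085)-plane(d["scene"],*f(b),.085)))
E
```

```text
nar [ 0.4742 -0.2652  0.085 ] [ 0.4759 -0.2705  0.085 ] [ 0.4746 -0.2677  0.0832]
mid [0.5298 0.0927 0.085 ] [0.5293 0.0859 0.085 ] [0.529  0.091  0.0823]
wid [0.545  0.2755 0.085 ] [0.5437 0.2693 0.085 ] [0.5438 0.2747 0.0825]
pot [ 0.5297 -0.0678  0.038 ] [ 0.528  -0.0748  0.038 ] [ 0.528  -0.0705  0.0346]
[ 0.5921 -0.1073  0.006 ]
[ 0.5669 -0.0063  0.006 ]
[ 0.4639 -0.0307  0.006 ]
0.03827253459629019
0.050688952280199304
0.06369347733433252
```

send_rows(xyz=[[-3, -2.4, 0], [-3, -2.4, 0], [-3, -2.4, 0], [-3, -2.4, 0], [-3, -2.4, 0], [-3, -2.4, 0], [-3, -2.4, 0], [-3, -2.4, 0], [-3, -2.4, 0], [-3, -2.4, 0], [-3, -2.4, 0], [-3, -2.4, 0]], twist=[[0, 0, 0], [0, 0, 0], [0, 0, 0], [0, 0, 0], [0, 0, 0], [0, 0, 0], [0, 0, 0], [0, 0, 0], [0, 0, 0], [0, 0, 0], [0, 0, 0], [0, 0, 0]], fingers=[8.54, 8.54, 8.54, 8.54, 8.54, 8.54, 8.54, 8.54, 8.54, 8.54, 8.54, 8.54])

```text
t: 1.35
eef_pos: [0.4492, 0.2041, 0.2286]
eef_rot: [-0.457, -3.107, 0.003]
contact_force: [-0.1, 0.2, -0.7]
opening: 0.0855
```

send_rows(xyz=[[-3.5, -3, 0], [-3.5, -3, 0], [-3, -2.5, 0], [0, 0, 0]], twist=[[0, 0, 0], [0, 0, 0], [0, 0, 0], [0, 0, 0]], fingers=[8.54, 8.54, 8.54, 8.54])

```text
t: 1.75
eef_pos: [0.5247, 0.0855, 0.2286]
eef_rot: [0.462, 3.107, -0.003]
contact_force: [-0.2, 0.2, 0.0]
opening: 0.0853
```

```bash
python3 - <<'E'
from cell import sense,cams
import cv2,numpy as np,pickle
s=sense();print(s["eef_pos"],s["eef_rot"])
c=cams.capture("wrist");pickle.dump((s,c),open("w1.pkl","wb"))
cv2.imwrite("pics/w1.png",c["pixels"][:,:,::-1])
E
```

```text
[0.52466082 0.0855156  0.22856977] [ 0.46157489  3.10736545 -0.00344253]
```

View pics/w1.png

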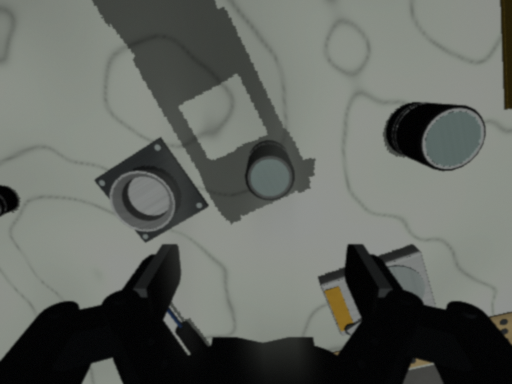

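The wrist view shows the middle barrel's top at about (270,179), the pot rim at (144,200) and the wide barrel's top at (453,138). I'll fit these by contour.

```bash
cat >> h.py <<'E'
from scipy.spatial.transform import Rotation as Ro
def wT(s,c):
    T=np.eye(4);T[:3,:3]=Ro.from_rotvec(s["eef_rot"]).as_matrix();T[:3,3]=s["eef_pos"];return T@c["hand_eye"]
E
python3 - <<'E'
from h import *;import pickle,cv2
s,c=pickle.load(open("w1.pkl","rb"));T=wT(s,c);print(T.round(3))
p=c["pixels"];hsv=cv2.cvtColor(p,cv2.COLOR_RGB2HSV)
print("glass",p[179,270],p[138,453])
g=p.astype(int);m=((g[:,:,1]-g[:,:,0]>8)).astype(np.uint8)*255
m=cv2.morphologyEx(m,cv2.MORPH_OPEN,np.ones((3,3)))
for k in cv2.findContours(m,0,2)[0]:
    if cv2.contourArea(k)>200:
        e=cv2.fitEllipse(k);print(np.round(e[0],1),np.round(e[1],1),plane(c,*e[0],.085,T).round(4))
for uv in [(270,179),(453,138)]: print(plane(c,*uv,.085,T).round(4))
print("pot",plane(c,144,200,.038,T).round(4),"floor",plane(c,149,195,.010,T).round(4))
for uv in [(158,139),(207,207),(146,240),(95,181)]: print(plane(c,*uv,.006,T).round(4))
print(Ro.from_rotvec(s["eef_rot"]).as_matrix().round(4))
a=p[120:260,80:310,::-1];cv2.imwrite("pics/z3.png",cv2.resize(a,None,fx=3.4,fy=3.4,interpolation=cv2.INTER_CUBIC))
E
```

```text
[[ 0.29  -0.907 -0.305  0.447]
 [ 0.957  0.274  0.095  0.11 ]
 [-0.002 -0.319  0.948  0.371]
 [ 0.     0.     0.     1.   ]]
glass [ 92 104 101] [ 89 102  98]
[269.4 177. ] [36.1 37.5] [0.5289 0.0921 0.085 ]
[453.1 138.3] [48.3 59.6] [0.5431 0.2767 0.085 ]
[0.5311 0.092  0.085 ]
[0.5428 0.2767 0.085 ]
pot [ 0.526  -0.0675  0.038 ] floor [ 0.5281 -0.0731  0.01  ]
[ 0.463  -0.0334  0.006 ]
[ 0.5679 -0.0064  0.006 ]
[ 0.5903 -0.1071  0.006 ]
[ 0.4901 -0.1356  0.006 ]
[[-9.568e-01  2.907e-01 -2.000e-04]
 [ 2.907e-01  9.568e-01 -2.200e-03]
 [-5.000e-04 -2.100e-03 -1.000e+00]]
```

View pics/z3.png

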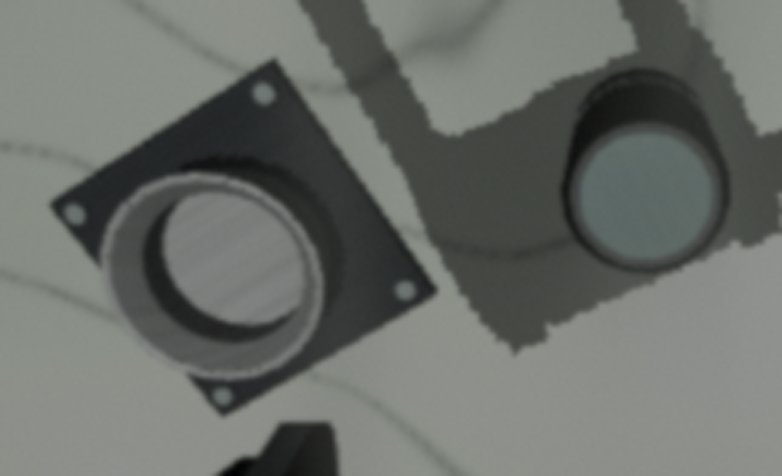

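send_rows(xyz=[[-0.3, 0.7, 2], [0, 0, 4], [0, 0, 3], [0, 0, 2], [0, 0, 0]], twist=[[0, 0, 0], [0, 0, 0], [0, 0, 0], [0, 0, 0], [0, 0, 0]], fingers=[8.54, 8.54, 8.54, 8.54, 8.54])

```text
t: 2.3
eef_pos: [0.5263, 0.0966, 0.1157]
eef_rot: [-0.461, -3.107, -0.0]
contact_force: [0.2, 0.2, 0.6]
opening: 0.0854
```

```bash
python3 - <<'E'
from cell import sense,cams
import cv2,numpy as np,pickle
s=sense();print(s["eef_pos"],s["eef_rot"])
c=cams.capture("wrist");pickle.dump((s,c),open("w2.pkl","wb"))
cv2.imwrite("pics/w2.png",c["pixels"][:,:,::-1])
from h import *
T=wT(s,c);g=c["pixels"].astype(int);m=((g[:,:,1]-g[:,:,0]>8)).astype(np.uint8)*255
m=cv2.morphologyEx(m,cv2.MORPH_OPEN,np.ones((3,3)))
for k in cv2.findContours(m,0,2)[0]:
    if cv2.contourArea(k)>200:
        e=cv2.fitEllipse(k);print(np.round(e[0],1),np.round(e[1],1),plane(c,*e[0],.085,T).round(4))
E
```

```text
[0.52629724 0.09657078 0.11569057] [-4.60832447e-01 -3.10657700e+00 -4.15034172e-04]
[256.2 227.4] [53.7 59.7] [0.5289 0.092  0.085 ]
[521.1 176.8] [35.  55.1] [0.5434 0.2608 0.085 ]
```

View pics/w2.png

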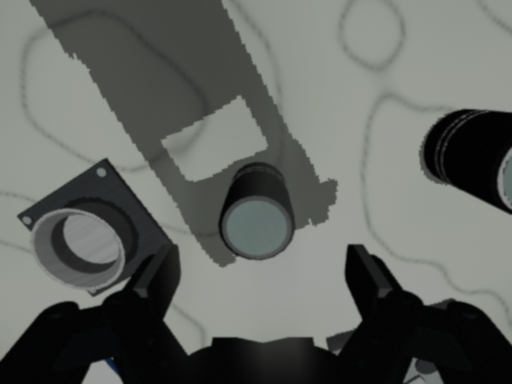

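The middle barrel's top is centred at about (256,228) and lies between the fingers, a few mm off centre. I'll correct that, descend and close.

send_rows(xyz=[[-0.4, -0.4, 0], [0, 0, 2], [0, 0, 2], [0, 0, 2], [0, 0, 0.8], [0, 0, 0]], twist=[[0, 0, 0], [0, 0, 0], [0, 0, 0], [0, 0, 0], [0, 0, 0], [0, 0, 0]], fingers=[8.54, 8.54, 8.54, 8.54, 8.54, 8.54])

```text
t: 2.95
eef_pos: [0.5366, 0.0937, 0.056]
eef_rot: [0.455, 3.095, 0.008]
contact_force: [0.3, -0.1, -0.2]
opening: 0.0857
```

send_rows(xyz=[[0, 0, 0]], twist=[[0, 0, 0]], fingers=[8.54])

```text
t: 3.05
eef_pos: [0.5373, 0.0938, 0.0571]
eef_rot: [0.455, 3.093, 0.009]
contact_force: [0.6, 0.3, -0.5]
opening: 0.0852
```

```bash
cat > rel.py <<'E'
import sys;from cell import sense;from h import *
s=sense();R=Ro.from_rotvec(s["eef_rot"]);t=np.array(list(map(float,sys.argv[1:4])))
print(s["t"],"pos",s["eef_pos"].round(4),"vel",np.abs(s["joint_velocities"]).max().round(3),"F",s["contact_force"].round(1),"op",round(float(s["opening"]),4))
x=R.as_matrix()[:,0];yaw=np.arctan2(x[1],x[0])
# desired: tool z straight down, same yaw
D=np.array([[np.cos(yaw),np.sin(yaw),0],[np.sin(yaw),-np.cos(yaw),0],[0,0,-1]])
print("shift cm",(R.inv().apply(t-s["eef_pos"])*100).round(2),"twist",(R.inv()*Ro.from_matrix(D)).as_rotvec().round(3),"yaw",yaw.round(3))
E
python3 rel.py .529 .092 .048
```

```text
3.05 pos [0.5373 0.0938 0.0571] vel 0.009 F [ 0.6  0.3 -0.5] op 0.0852
shift cm [ 0.75 -0.42  0.9 ] twist [0.008 0.014 0.   ] yaw 2.85
```

send_rows(xyz=[[0.75, -0.4, 0.5], [0, 0, 0], [0, 0, 0]], twist=[[0.008, 0.014, 0], [0, 0, 0], [0, 0, 0]], fingers=[8.54, 8.54, 8.54])

```text
t: 3.35
eef_pos: [0.5298, 0.0922, 0.0541]
eef_rot: [0.457, 3.106, 0.001]
contact_force: [0.8, 0.2, 0.3]
opening: 0.0856
```

```bash
python3 rel.py .529 .092 .048;python3 - <<'E'
from cell import cams
import cv2
c=cams.capture("wrist")
cv2.imwrite("pics/w3.png",c["pixels"][:,:,::-1])
E
```

```text
3.35 pos [0.5298 0.0922 0.0541] vel 0.011 F [0.8 0.2 0.3] op 0.0856
shift cm [ 0.07 -0.05  0.61] twist [0.001 0.002 0.   ] yaw 2.85
```

View pics/w3.png

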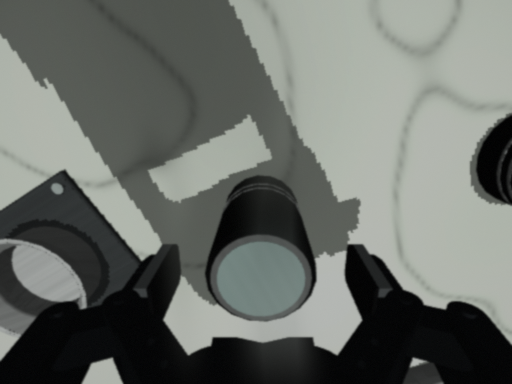

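The barrel is still upright, with its top at about (261,278) between the fingers. I'll lower 7 mm more and close.

send_rows(xyz=[[0, 0, 0.8], [0, 0, 0], [0, 0, 0], [0, 0, 0], [0, 0, 0], [0, 0, 0], [0, 0, 0], [0, 0, 0], [0, 0, 0], [0, 0, 0]], twist=[[0, 0, 0], [0, 0, 0], [0, 0, 0], [0, 0, 0], [0, 0, 0], [0, 0, 0], [0, 0, 0], [0, 0, 0], [0, 0, 0], [0, 0, 0]], fingers=[8.54, 8.54, 4.5, 4.5, 4.5, 4.5, 4.5, 4.5, 4.5, 4.5])

```text
t: 4.4
eef_pos: [0.5298, 0.0922, 0.0458]
eef_rot: [0.457, 3.106, 0.001]
contact_force: [-0.4, 0.8, 0.4]
opening: 0.0506
```

```bash
python3 rel.py .529 .092 .15
```

```text
4.4 pos [0.5298 0.0922 0.0458] vel 0.002 F [-0.4  0.8  0.4] op 0.0506
shift cm [  0.06  -0.04 -10.42] twist [0.001 0.002 0.   ] yaw 2.85
```

send_rows(xyz=[[0, 0, -1], [0, 0, -2], [0, 0, -2], [0, 0, -2], [0, 0, -1], [0, 0, 0], [0, 0, 0]], twist=[[0, 0, 0], [0, 0, 0], [0, 0, 0], [0, 0, 0], [0, 0, 0], [0, 0, 0], [0, 0, 0]], fingers=[4, 4, 4, 4, 4, 4, 4])

```text
t: 5.1
eef_pos: [0.5282, 0.0919, 0.1295]
eef_rot: [-0.457, -3.107, 0.001]
contact_force: [-0.1, 0.0, -2.3]
opening: 0.0502
```

```bash
python3 rel.py .528 -.0705 .125; python3 - <<'E'
from cell import cams
import cv2
c=cams.capture("side")
cv2.imwrite("pics/s4.png",c["pixels"][:,:,::-1])
E
```

```text
5.1 pos [0.5282 0.0919 0.1295] vel 0.007 F [-0.1  0.  -2.3] op 0.0502
shift cm [ -4.66 -15.56   0.46] twist [-0.001 -0.001  0.   ] yaw 2.85
```

View pics/s4.png

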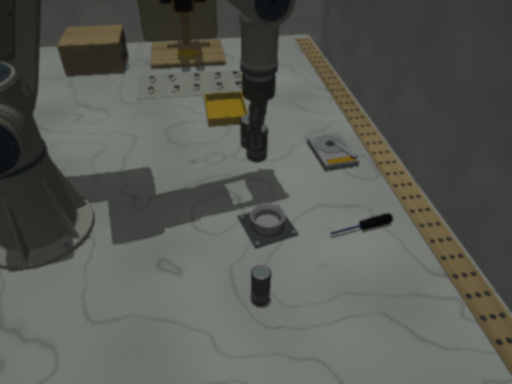

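The barrel is held at about (257,150) and lifted; the force shows roughly 2.4 N of weight. Next I'll move over the pot.

send_rows(xyz=[[-0.5, -1.6, 0], [-0.9, -3, 0], [-0.9, -3, 0], [-0.9, -3, 0], [-0.8, -2.6, 0], [-0.4, -1.2, 0], [0, 0, 0], [0, 0, 0]], twist=[[0, 0, 0], [0, 0, 0], [0, 0, 0], [0, 0, 0], [0, 0, 0], [0, 0, 0], [0, 0, 0], [0, 0, 0]], fingers=[4, 4, 4, 4, 4, 4, 4, 4])

```text
t: 5.95
eef_pos: [0.5248, -0.0625, 0.1219]
eef_rot: [-0.453, -3.096, 0.002]
contact_force: [1.4, 0.1, -2.8]
opening: 0.0512
```

```bash
python3 rel.py .528 -.0705 .125
```

```text
5.95 pos [ 0.5248 -0.0625  0.1219] vel 0.009 F [ 1.4  0.1 -2.8] op 0.0512
shift cm [-0.53 -0.68 -0.32] twist [-0.003 -0.012  0.   ] yaw 2.851
```

send_rows(xyz=[[-0.55, -0.7, -0.3], [0, 0, 0], [0, 0, 0]], twist=[[-0.003, -0.012, 0], [0, 0, 0], [0, 0, 0]], fingers=[4, 4, 4])

```text
t: 6.25
eef_pos: [0.5283, -0.0691, 0.1246]
eef_rot: [0.451, 3.109, 0.001]
contact_force: [0.1, -0.4, -2.4]
opening: 0.0507
```

```bash
python3 rel.py .528 -.0705 .125; python3 - <<'E'
from cell import cams,sense
import cv2,pickle
d={}
s=sense()
for n in("scene","side","wrist"):
    c=cams.capture(n);d[n]=c
pickle.dump((s,d),open("d5.pkl","wb"))
a=d["scene"]["pixels"][130:230,180:300,::-1];b=d["side"]["pixels"][150:250,210:330,::-1]
import numpy as np
cv2.imwrite("pics/z5.png",cv2.resize(np.hstack([a,b]),None,fx=3.3,fy=3.3,interpolation=cv2.INTER_CUBIC))
cv2.imwrite("pics/w5.png",d["wrist"]["pixels"][:,:,::-1])
E
```

```text
6.25 pos [ 0.5283 -0.0691  0.1246] vel 0.006 F [ 0.1 -0.4 -2.4] op 0.0507
shift cm [-0.01 -0.14 -0.04] twist [0.001 0.    0.   ] yaw 2.853
```

View pics/z5.png

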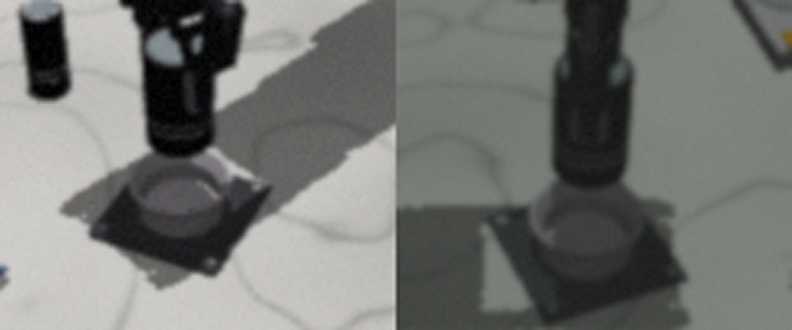

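View pics/w5.png

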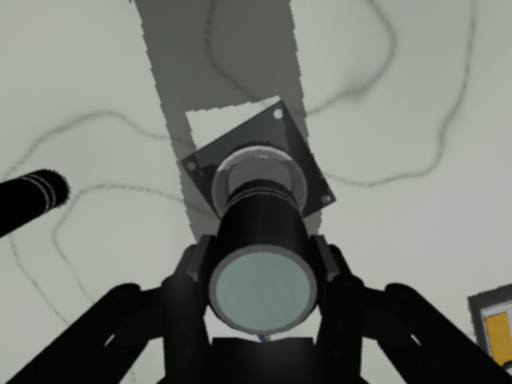

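The barrel hangs above the pot. In the wrist view its top is at about (263,289), the rim spans columns 213–308, and the plate corners are at (181,163), (282,100) and (336,198). I'll compare the two axes from this view.

```bash
python3 - <<'E'
from h import *;import pickle,cv2
s,d=pickle.load(open("d5.pkl","rb"));c=d["wrist"];T=wT(s,c)
p=c["pixels"];g=p.astype(int);m=((g[:,:,1]-g[:,:,0]>8)).astype(np.uint8)*255
m=cv2.morphologyEx(m,cv2.MORPH_OPEN,np.ones((3,3)))
for k in cv2.findContours(m,0,2)[0]:
    if cv2.contourArea(k)>800:
        e=cv2.fitEllipse(k);print(np.round(e[0],1),np.round(e[1],1),plane(c,*e[0],.0788+.085,T).round(4))
a=plane(c,181,163,.006,T);b=plane(c,336,198,.006,T);k=plane(c,282,100,.006,T);print("plate",((a+b)/2).round(4),np.linalg.norm(a-b),a.round(4),b.round(4),k.round(4))
# rim: points -> plane z=.038, circle radius .041
z=p[130:230,195:325,::-1];cv2.imwrite("pics/z6.png",cv2.resize(z,None,fx=5,fy=5,interpolation=cv2.INTER_CUBIC))
E
```

```text
[262.5 290.6] [78.  93.5] [ 0.5277 -0.0684  0.1638]
plate [ 0.5265 -0.0702  0.006 ] 0.15050859381167167 [ 0.4891 -0.1355  0.006 ] [ 0.5638 -0.0048  0.006 ] [ 0.4617 -0.0311  0.006 ]
```

View pics/z6.png

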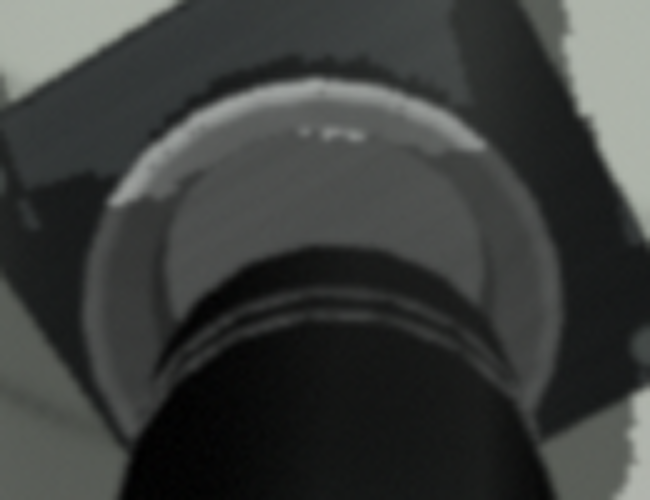

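```bash
python3 - <<'E'
from h import *;import pickle
from scipy.optimize import least_squares
s,d=pickle.load(open("d5.pkl","rb"));c=d["wrist"];T=wT(s,c)
P=np.array([plane(c,195+x/5,130+y/5,.038,T) for x,y in[(83,310),(110,205),(180,127),(320,78),(480,145),(540,225),(562,320),(545,400)]])
r=least_squares(lambda q:np.hypot(P[:,0]-q[0],P[:,1]-q[1])-q[2],[.528,-.07,.041]);print(r.x.round(4),r.fun.round(4))
r=least_squares(lambda q:np.hypot(P[:,0]-q[0],P[:,1]-q[1])-.041,[.528,-.07]);print(r.x.round(4),r.fun.round(4))
E
```

```text
[ 0.5283 -0.0711  0.0404] [-0.0002 -0.0002  0.      0.0009 -0.0006 -0.0006  0.0001  0.0005]
[ 0.529  -0.0715] [-0.0009 -0.0005 -0.0001  0.0011 -0.0005 -0.0007 -0.0003 -0.0002]
```

send_rows(xyz=[[-0.05, -0.2, 0], [0, 0, 1], [0, 0, 1], [0, 0, 1], [0, 0, 0], [0, 0, 0]], twist=[[0, 0, 0], [0, 0, 0], [0, 0, 0], [0, 0, 0], [0, 0, 0], [0, 0, 0]], fingers=[4, 4, 4, 4, 4, 4])

```text
t: 7.0
eef_pos: [0.5276, -0.0708, 0.0911]
eef_rot: [-0.45, -3.108, -0.001]
contact_force: [0.4, 0.0, -2.3]
opening: 0.0508
```

```bash
python3 rel.py .5283 -.0713 .085
```

```text
7.0 pos [ 0.5276 -0.0708  0.0911] vel 0.017 F [ 0.4  0.  -2.3] op 0.0508
shift cm [-0.08 -0.03  0.61] twist [ 0.001 -0.001 -0.   ] yaw 2.854
```

Aligned. Now a slow descent of about 25 mm, watching the force.

send_rows(xyz=[[-0.08, 0, 0.5], [0, 0, 0.5], [0, 0, 0.5], [0, 0, 0.5], [0, 0, 0.4], [0, 0, 0]], twist=[[0, 0, 0], [0, 0, 0], [0, 0, 0], [0, 0, 0], [0, 0, 0], [0, 0, 0]], fingers=[4, 4, 4, 4, 4, 4])

```text
t: 7.6
eef_pos: [0.5288, -0.0711, 0.0652]
eef_rot: [-0.45, -3.109, -0.001]
contact_force: [0.3, -0.4, -1.5]
opening: 0.0506
```

```bash
python3 rel.py .5283 -.0713 .056
```

```text
7.6 pos [ 0.5288 -0.0711  0.0652] vel 0.004 F [ 0.3 -0.4 -1.5] op 0.0506
shift cm [ 0.04 -0.03  0.92] twist [ 0.001 -0.001 -0.   ] yaw 2.854
```

send_rows(xyz=[[0, 0, 0.3], [0, 0, 0.3], [0, 0, 0.2], [0, 0, 0]], twist=[[0, 0, 0], [0, 0, 0], [0, 0, 0], [0, 0, 0]], fingers=[4, 4, 4, 4])

```text
t: 8.0
eef_pos: [0.529, -0.0711, 0.0567]
eef_rot: [-0.45, -3.109, -0.001]
contact_force: [0.3, -0.0, -2.4]
opening: 0.0512
```

```bash
python3 rel.py .5283 -.0713 .056
```

```text
8.0 pos [ 0.529  -0.0711  0.0567] vel 0.003 F [ 0.3 -0.  -2.4] op 0.0512
shift cm [ 0.06 -0.03  0.07] twist [ 0.001 -0.    -0.   ] yaw 2.854
```

send_rows(xyz=[[0, 0, 0.1], [0, 0, 0]], twist=[[0, 0, 0], [0, 0, 0]], fingers=[4, 4])

```text
t: 8.2
eef_pos: [0.5292, -0.0712, 0.0558]
eef_rot: [0.45, 3.109, 0.001]
contact_force: [-0.5, -0.1, -1.8]
opening: 0.0508
```

Now at the expected home height; one more 0.5 mm step, then open.

send_rows(xyz=[[0, 0, 0.06], [0, 0, 0], [0, 0, 0], [0, 0, 0], [0, 0, 0], [0, 0, 0], [0, 0, 0], [0, 0, 0], [0, 0, 0], [0, 0, 0]], twist=[[0, 0, 0], [0, 0, 0], [0, 0, 0], [0, 0, 0], [0, 0, 0], [0, 0, 0], [0, 0, 0], [0, 0, 0], [0, 0, 0], [0, 0, 0]], fingers=[4, 4, 5.6, 6, 6.5, 7, 7.5, 8, 8.54, 8.54])

```text
t: 9.2
eef_pos: [0.5304, -0.0713, 0.0564]
eef_rot: [0.45, 3.106, 0.001]
contact_force: [0.6, -1.0, 0.7]
opening: 0.0856
```

```bash
python3 rel.py .5292 -.0712 .056; python3 - <<'E'
from cell import cams
import cv2
cv2.imwrite("pics/w7.png",cams.capture("wrist")["pixels"][:,:,::-1])
E
```

```text
9.2 pos [ 0.5304 -0.0713  0.0564] vel 0.002 F [ 0.6 -1.   0.7] op 0.0856
shift cm [ 0.12 -0.02  0.04] twist [0.001 0.003 0.   ] yaw 2.854
```

View pics/w7.png

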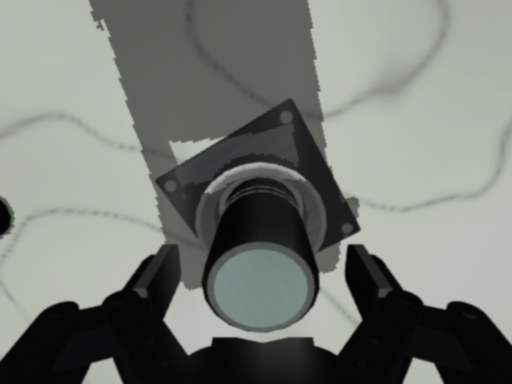

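The barrel stands in the pot, with its top at about (261,288). The fingers are clear on both sides at columns 180 and 348, so I'll retract straight up.

send_rows(xyz=[[0, 0, -1], [0, 0, -1.5], [0, 0, -2], [0, 0, -3], [0, 0, -4], [0, 0, -4], [0, 0, 0], [0, 0, 0]], twist=[[0, 0, 0], [0, 0, 0], [0, 0, 0], [0, 0, 0], [0, 0, 0], [0, 0, 0], [0, 0, 0], [0, 0, 0]], fingers=[8.54, 8.54, 8.54, 8.54, 8.54, 8.54, 8.54, 8.54])

```text
t: 10.05
eef_pos: [0.5292, -0.0713, 0.2213]
eef_rot: [0.45, 3.106, 0.001]
contact_force: [-1.0, -0.1, -0.3]
opening: 0.0854
```

```bash
python3 - <<'E'
from h import *;from cell import sense,cams;import cv2
s=sense();print(s["eef_pos"],s["t"],s["contact_force"]);c=cams.capture("wrist");T=wT(s,c)
d={n:cams.capture(n) for n in("scene","side")}
g=c["pixels"].astype(int);m=((g[:,:,1]-g[:,:,0]>8)).astype(np.uint8)*255
m=cv2.morphologyEx(m,cv2.MORPH_OPEN,np.ones((3,3)))
for k in cv2.findContours(m,0,2)[0]:
    if cv2.contourArea(k)>400:
        e=cv2.fitEllipse(k);P=plane(c,*e[0],.095,T);Q=plane(c,e[0][0]-e[1][1]/2,e[0][1],.095,T);W=plane(c,e[0][0]+e[1][1]/2,e[0][1],.095,T);print(np.round(e[0],1),np.round(e[1],1),P.round(4),np.linalg.norm(Q-W))
cv2.imwrite("pics/w8.png",c["pixels"][:,:,::-1])
a=d["scene"]["pixels"][120:280,175:395,::-1];b=d["side"]["pixels"][105:315,220:310,::-1]
b=cv2.resize(b,None,fx=160/210,fy=160/210)
cv2.imwrite("pics/z8.png",cv2.resize(np.hstack([a,b]),None,fx=2.7,fy=2.7,interpolation=cv2.INTER_CUBIC))
E
```

```text
[ 0.52923137 -0.07131906  0.22128661] 10.05 [-0.98698431 -0.07340084 -0.33851627]
[ 58.9 181.4] [21.1 27. ] [ 0.4751 -0.2613  0.095 ] 0.026311519248671183
[261.4 179.1] [37.8 39.8] [ 0.5287 -0.0714  0.095 ] 0.03872501039853341
```

View pics/z8.png

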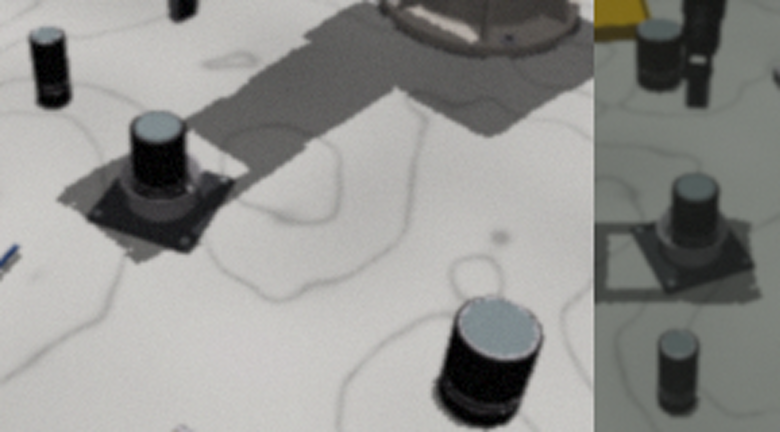

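View pics/w8.png

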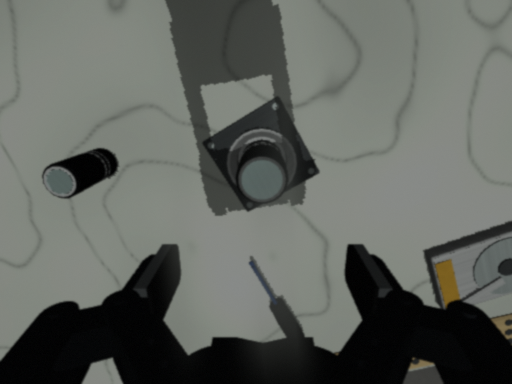

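The middle barrel stands upright in the pot, its top at (261,179) in the wrist view and (158,127) in the zoom. The other two stand where they were. One last check: its top height, from two views.

```bash
python3 - <<'E'
from h import *;import pickle
_,d=pickle.load(open("d0.pkl","rb"))
print(tri([ray(d["scene"],175+158/2.7,120+127/2.7),ray(d["side"],269.1,196.4)]).round(4))
from cell import workorder,sense
print(sense()["t"]);workorder.hand_in()
E
```

```text
[ 0.5279 -0.0726  0.0934]
10.2
the job is handed in; nothing more can be done
```

The 52 mm barrel is standing in the pot at its home height, and I handed the job in at t = 10.2 s. The hand-in reports no verdict.

I identified it by size: the barrel tops measured about 38, 51 and 64 mm across. I gripped it, lifted it clear, centred it over the pot and lowered it slowly. I opened the fingers only once the tool reached the expected home height, then retracted straight up.

**Last checks:**
- **Position:** the barrel's axis is at (0.5287, -0.0714). The pot's is at (0.5285, -0.0712) by its rim, so they agree to under 1 mm. The base plate corners, read in the same view, put the pot's axis about 2 mm away at (0.5265, -0.0702), still well within the 12 mm limit.
- **Height:** the top triangulates to 93 mm above the table, against 95 mm when fully home. Triangulated heights read 2–3 mm low at the start too, so I count this as home.
- **Contact when setting down:** I saw no clear floor contact before opening. The force still showed 1.8 N of the barrel's weight at home height, and I read no force after the last 0.6 mm step. Any drop at release was about a millimetre at most.
- **Other barrels:** neither was touched. Both stand upright where they were, roughly 200 mm (narrow) and 345 mm (wide) from the pot axis.
- **Robot:** the gripper is open and clear, with the fingertips at 0.22 m.

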